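# Jack up the lug end of the vacuum pump

## Robot

A 7-joint arm with a two-finger parallel gripper is mounted at the origin on a cart in front of the work surface, level with it; the furniture and walls round the work are solid. World frame = base frame: x ahead of the robot, y to its left, z up, the work surface at z = 0. Lengths are in mm, angles in degrees, forces in N, time in s.
With the tool pointing down it reaches from about 400 to 850 mm from the base axis. Payload 4.5 kg.
Tool frame: the origin (TCP) lies on the centre line of the jaws, within the pads' length; the fingertips stand 17 mm ahead of it and the grasp point (between the pads) lies 2 mm behind it; z points along the fingers, y is the line along which they close (so a half turn about z gives the same grasp; the last joint's range is limited). The gripper opens to 88 mm and grips with 3 to 60 N. Pads are 18 mm wide; open, the fingers measure 123 mm over their backs; the gripper's body (75 mm by 187 mm) begins 45 mm behind the grasp point.
Start: joints at [68.514, 39.483, -11.15, 89.685, 9.013, 51.709, -12.324], TCP at [248.473, -573.511, 231.943] pointing down, gripper open.
Joint ranges: [-172.22, 172.22], [-26.19, 119.32], [-84.43, 86.54], [7.71, 146.69], [-57.33, 237.33], [2.42, 119.75], [-152.13, 152.13]. Speed limits (degrees/s): [147.25, 147.25, 180, 180, 180, 180, 180].

## Interface

Orientations are given as [roll, pitch, yaw] about the fixed x, y, z axes, in that order (R = Rz(yaw) Ry(pitch) Rx(roll)).
In Python, from bench import ctrl, imaging, ticket gives the robot as it stands. The module is installed in compiled form; this text tells all that it offers.
- The arm moves only by the tool apply_moves, never from a script. Its argument "steps" is a list of rows, each an object with "grip": the opening, from 0 (shut) to 1 (fully open); "travel": the shift along the tool's x, y, z scaled (see below), a list of three; "yaw": the turn about the tool's z scaled (see below). A call has exactly 5 rows; each row is the pose to reach, as a shift and turn from the pose commanded when the call began, along the tool's axes at that moment; what a row does not reach only later rows make up. The controller multiplies each number of a shift by 100 mm and each number of a turn by 90 degrees. A row lasts 1/10 s, in which the tool goes at most 50 mm and 8.59 degrees, less where a joint would pass 70% of its speed; a pose out of reach is approached as far as the arm can. A call with a number of a shift or a turn outside -1 to 1 is refused whole. A call with a gripper value outside its range is refused whole. The fingers move at their own pace and stop on an object; "force" is the grip in N (left out, the last holds). Time passes only in rows, so rows that repeat a pose let the fingers close, or fill a call up. It gives the time, the measured TCP pose, the force, the opening and the grip force at its end, in the units of the state.
- ctrl.observe(): the state, without advancing time (a new reading comes with each control period).
- imaging.capture(name): name is "scene" or "side" or "wrist"; returns a dict with "pixels" (480x640x3 uint8, blue, green, red), "intrinsics" (3x3 intrinsics, pixels), "R" (3x3) and "t" (3): a world point X has camera coordinates R X + t. Camera axes: x right, y down, z forward; pixel columns grow to the right and rows downward; lengths in mm; the calibration is good to about 2 mm. A picture is of the moment at which its call begins. There is no depth.
- ticket.job_done(): hands the job in; it is judged then, once.
The state is a dict: "t": time; "joint_pos": joint angles; "dq": joint speeds; "effort": joint torques, N m; "tool_pos": TCP position; "tool_rot": TCP orientation; "ft_force": force on the tool from outside, world axes, zero at the start; "torque": the same for the moment, N m; "opening": finger opening in mm; "finger_force": force on a finger pad.
Only numpy, scipy, OpenCV 4.12 (cv2) and the standard library are available. Lean on these libraries where they do the work, as an engineer would, in place of code of your own. Each camera call takes 0.05 s, during which the arm holds its last target. There are 200 camera calls.

## Task

The two rubber feet at the lug end of the vacuum pump are to be changed, so jack that end up: set the red lever jack flat on the bench with its saddle centred under the hole in the pump's yellow lug, then pump the handle until both of those feet hang at least 5 mm clear of the bench with the saddle's cone seated in the hole. The jack has no load lock, so finish with the handle pressed fully down and keep holding it there, letting go of nothing. Do not push or lift the pump by hand or shift it along the bench, and leave the other things on the bench where they are.

Things in the scene. Friction and masses are not known exactly. Their poses are not given: they have to be found in the camera images.
- jack_grip (a point): middle of the jack's mast, 58 mm above the jack's underside, 73 mm behind the saddle's centre. The mast is two upright red plates, 46 mm over their outer faces (along y), 64 mm long (along x), top 84 mm above the underside: grasp it from above, across y. The handle leaves it backward (-x), rising at 29 degrees. Axes as the jack's
- saddle_top (a point): centre of the flat face of the jack's steel saddle, 32 mm wide, on a toe ahead of the mast; 34 mm above the underside when fully lowered, up to 6 mm more as found. A brass cone on it, 8 mm high (10 mm wide at its foot, 4 mm at the tip), enters the lug's hole as the saddle rises; clear this tip under the lug when sliding the jack in. Axes as the jack's
- saddle (a joint): height of the saddle above its lowest position, m, 0 to 0.042. A friction brake keeps the empty saddle where it was pumped to, but does not carry the load: the pump pushes the saddle down again, until its feet stand on the bench, as soon as the handle comes up
- handle_pad (a point): centre of the top face of the flat rubber pad (62 x 36 x 10 mm) at the handle's end; press it down from above. The handle turns about an axis along y through the mast, 10 mm below the point jack_grip. Pad centre at rest: 117 mm above the bench, 116 mm behind (-x) jack_grip; at the lower stop: 46 mm above the bench, 135 mm behind it
- handle (a joint): pump handle, rad: 0 up at rest (springs back), 0.55 at its lower stop; a stroke takes about 3 to 12 N on the pad. A full downstroke raises the saddle 11 to 16 mm by a ratchet of 5 mm teeth, which slips back on the upstroke; the next stroke takes the saddle on from where it stayed. Two or three full strokes lift the pump; more do no harm
- lift_hole (a point): the marked lift point: centre of the 15 mm hole in the pump's yellow lug (plate 50 mm wide, 6 mm thick, ending 25 mm beyond the hole), at its underside, 54 mm above the bench. Axes: x from the lug end along the pump to its far end, y across, z up. Slide the jack in along x, its own x the same way. Feet begin 71 mm ahead of the hole, two low ribs on the lug 20 mm, the pump's frame 55 mm ahead
- foot_a (a point): underside of one of the two rubber feet at the lug end of the vacuum pump (28 mm wide, 85 mm ahead of the hole, 50 mm to its side); at bench height while the pump stands
- foot_b (a point): underside of the other rubber foot at the lug end
- far_end (a point): point on the bench midway between the pump's two feet at the far end, on which it pivots
- vacuum_pump: the vacuum pump, about 4.5 kg: grey base frame 230 x 150 mm on four black rubber feet, blue finned motor, 190 mm high; origin at bench height under the middle of the frame; its lug end lies to its -x
- jack: the small red lever jack, loose, about 0.8 kg; base plate 225 x 64 x 6 mm flat on the bench. Origin at its underside, 45 mm behind the saddle's centre. Axes: x along the jack toward the saddle (toe) end, y across, z up. The base reaches 65 mm ahead of the origin and 160 mm behind it
- new_mount_1: new rubber mount standing on the bench, black, 28 mm across, 44 mm high, a spare; bystander, origin at its underside
- new_mount_2: second new rubber mount, like the first; bystander, origin at its underside
- beaker: clear beaker, 56 mm across, 70 mm high; bystander, origin at its underside
- cone_ring: white knurled ring, 46 mm across; bystander, origin at its underside
- sampler_cone: flat metal cone, 48 mm across; bystander, origin at its underside
- tip_box: blue box with white pipette tips, 85x116x64 mm; bystander, origin at its underside

How it is judged (in metres and radians):
On the way, in this order (a step that is already met when the one before it is completed fails the run):
1. the jack stands flat on the bench with its saddle under the hole of the lug, within 6 mm, the pump still on its feet (horizontal distance between saddle_top and lift_hole below 0.006 m and height (world z) of jack below 0.004 m and angle between jack's own z axis and vertical below 0.06 rad and height (world z) of each of foot_a, foot_b below 0.002 m), for 0.2 s.
2. the jack has raised both feet at the lug end more than 5 mm off the bench (horizontal distance between saddle_top and lift_hole below 0.006 m and height (world z) of each of foot_a, foot_b above 0.005 m and contact force between jack and vacuum_pump above 5 N), for 0.2 s.
At the end, for the whole second after the job is handed in: Held: the fingers press the handle (>1.5 N) to its stop (>= 0.48 rad); jack flat on the bench, saddle within 6 mm of the hole, against the lug (3 mm) and carrying the pump (>5 N); both lug-end feet over 5 mm off the bench; pump still, untouched by the robot (all of step 2 and height (world z) of jack below 0.004 m and angle between jack's own z axis and vertical below 0.06 rad and z of saddle_top in the frame of lift_hole above -0.003 m and value of joint handle above 0.48 rad and linear speed of vacuum_pump below 0.01 m/s and contact force between the fingers and jack above 1.5 N and contact force between each of the fingers, the arm and vacuum_pump below 0.5 N); the arm keeps its last pose, push and grip.
It fails at once if the robot pushed or lifted the pump itself (more than 5 N) (contact force between any of the arm, the fingers and vacuum_pump above 5 N).
It fails at once if the pump was shifted along the bench by more than 20 mm (distance of far_end from where it was at the start of the episode above 0.02 m).
It fails at once if another thing on the bench was moved by more than 20 mm (distance of any of new_mount_1, new_mount_2, beaker, cone_ring, sampler_cone, tip_box from where it was at the start of the episode above 0.02 m).
It also fails if it takes over 64 s, if anything falls off the work surface, if the arm or the gripper's body presses on something with over 40 N, if the wrist force passes 120 N, or if a joint passes its speed limit or range.

## Working session

There is one attempt and no reset: what is moved stays moved. The work goes in short steps, Python scripts to look and compute and a tool call to move; the robot and the scene stay as the last step left them, time stands still between calls to the robot, and variables do not carry over. Pictures are saved under pics/ and viewed, at most 10 in all, crops included, and the job is handed in when it is done.

Besides the shell and the picture viewer there is one more tool, called after "Emit:" as name(argument=value, ...) on one line, values as JSON. apply_moves: Moves the arm, as the interface text tells. Shifts and turns lie within -1 to 1; 1 stands for 100 mm of shift or 90 degrees of turn. Its arguments: {"type":"object","properties":{"steps":{"type":"array","items":{"type":"object","properties":{"grip":{"type":"number"},"travel":{"type":"array","items":{"type":"number","minimum":-1,"maximum":1}},"yaw":{"type":"number","minimum":-1,"maximum":1}}}},"force":{"type":"number"}},"required":["steps"]}

```bash
mkdir -p pics
cat > h.py <<'E'
import numpy as np, cv2
from bench import ctrl, imaging, ticket
def cap(n,f=None):
    c=imaging.capture(n)
    if f: cv2.imwrite('pics/'+f,c['pixels'])
    return c
def ray(c,u,v):
    R=np.array(c['R']);t=np.array(c['t']).ravel();K=np.array(c['intrinsics'])
    d=R.T@np.linalg.solve(K,[u,v,1.]);return -R.T@t,d/np.linalg.norm(d)
def onz(c,u,v,z):
    o,d=ray(c,u,v);return o+d*(z-o[2])/d[2]
def tri(rs):
    A=sum(np.eye(3)-np.outer(d,d) for o,d in rs);b=sum((np.eye(3)-np.outer(d,d))@o for o,d in rs)
    p=np.linalg.solve(A,b);return p,[float(np.linalg.norm(np.cross(p-o,d))) for o,d in rs]
def proj(c,X):
    x=np.array(c['intrinsics'])@(np.array(c['R'])@np.array(X,float)+np.array(c['t']).ravel());return x[:2]/x[2]
E
python3 - <<'E'
from h import *
import pickle
np.set_printoptions(precision=2,suppress=True)
d={}
for n in('scene','side','wrist'):
    d[n]=cap(n,n+'0.png'); o,_=ray(d[n],320,240); print(n,o)
pickle.dump(d,open('c0.pkl','wb'))
a=np.hstack([d['scene']['pixels'],d['side']['pixels']])
print(ctrl.observe())
E
```

```text
scene [ -260.55 -1162.03   973.57]
side [  -18.14 -1392.84   786.01]
wrist [ 320.54 -542.55  383.6 ]
{'t': 0.15, 'joint_pos': array([ 68.51,  39.52, -11.15,  89.73,   9.01,  51.71, -12.32]), 'dq': array([-0.03, -0.19, -0.09, -0.11, -0.02,  0.07,  0.08]), 'effort': array([ -0.  , -52.79,  -1.27, -15.36,  -0.05,   0.  ,   0.  ]), 'tool_pos': array([ 248.23, -573.08,  231.32]), 'tool_rot': array([-179.92,    0.01,   23.43]), 'ft_force': array([-0.  , -0.03, -0.47]), 'torque': array([ 0.02,  0.02, -0.02]), 'finger_force': 0.0, 'opening': 88.12928249896666}
```

View pics/scene0.png

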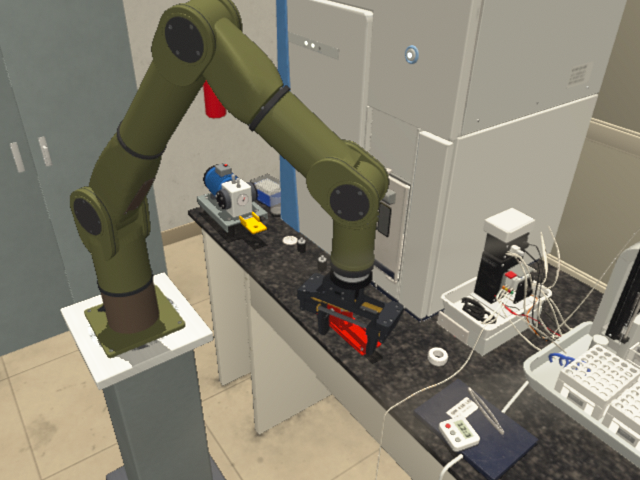

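View pics/side0.png

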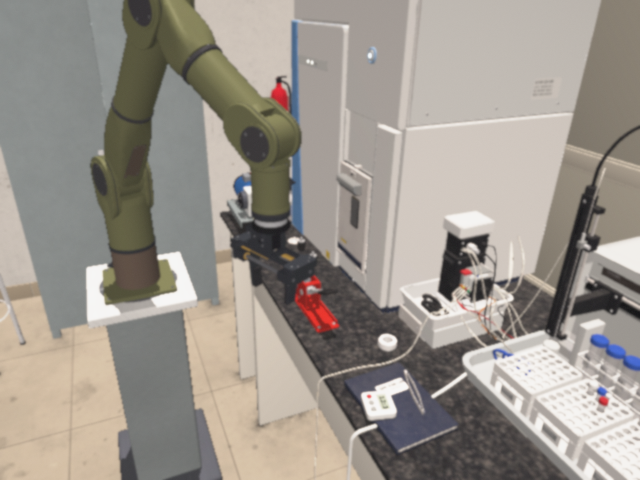

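The scene view shows the jack under the gripper (about 350,330) and the yellow lug at (253,225), with the mounts and a white ring at about 290–320,240–260. The side view shows the jack at (317,305) with its base end at (325,320); the pump is mostly hidden by the arm.

View pics/wrist0.png

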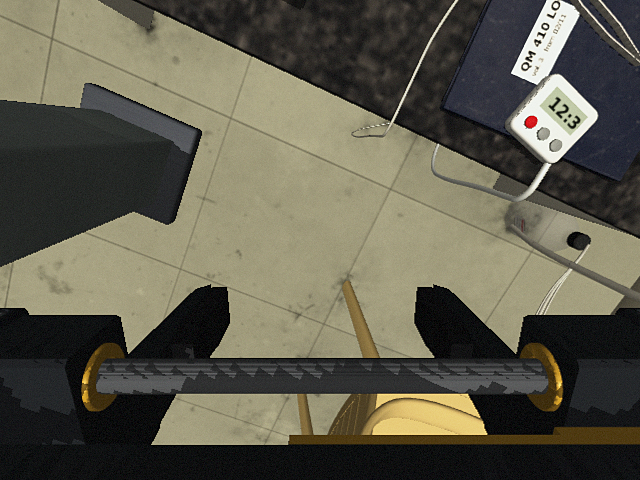

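Run:
```python
from h import *
import pickle
np.set_printoptions(precision=1,suppress=True)
d=pickle.load(open('c0.pkl','rb'))
for n in d:
    c=d[n];p=c['pixels'];hsv=cv2.cvtColor(p,cv2.COLOR_BGR2HSV)
    y=cv2.inRange(hsv,(20,150,120),(35,255,255));r=cv2.inRange(hsv,(0,170,80),(6,255,255))|cv2.inRange(hsv,(174,170,80),(180,255,255))
    for nm,m,z in(('yel',y,60),('red',r,6)):
        cs,_=cv2.findContours(m,cv2.RETR_EXTERNAL,cv2.CHAIN_APPROX_SIMPLE)
        for k in cs:
            if cv2.contourArea(k)>25:
                q=cv2.approxPolyDP(k,2,True)[:,0]
                print(n,nm,cv2.contourArea(k),[(int(u),int(v),*np.round(onz(c,u,v,z)[:2]).astype(int).tolist()) for u,v in q])
# upscaled crop
cv2.imwrite('pics/crop0.png',cv2.resize(d['scene']['pixels'][150:290,180:350],None,fx=4,fy=4,interpolation=cv2.INTER_CUBIC))
```

```text
scene yel 46.5 [(363, 304, 492, -348), (378, 311, 506, -391), (381, 309, 517, -389), (367, 303, 503, -350)]
scene yel 273.5 [(239, 216, 446, 226), (241, 222, 432, 189), (252, 233, 428, 112), (266, 229, 476, 108), (253, 212, 496, 222), (253, 216, 483, 200), (245, 220, 449, 193)]
scene red 724.0 [(330, 315, 435, -284), (329, 325, 409, -315), (362, 355, 410, -447), (364, 354, 416, -448), (367, 342, 450, -420), (365, 328, 479, -377)]
scene red 66.0 [(327, 305, 453, -247), (328, 308, 448, -258), (332, 307, 459, -261), (354, 319, 477, -333), (352, 312, 491, -308), (341, 312, 466, -292)]
scene red 33.0 [(506, 273, 979, -431), (509, 277, 970, -448), (515, 275, 993, -452), (512, 272, 998, -437)]
scene red 427.5 [(206, 80, 1084, 1775), (203, 84, 1037, 1717), (206, 113, 842, 1284), (211, 117, 838, 1220), (219, 117, 870, 1198), (225, 113, 921, 1231), (224, 107, 957, 1311)]
side red 893.5 [(301, 283, 461, -205), (295, 300, 410, -287), (316, 330, 410, -441), (336, 327, 465, -448), (337, 324, 473, -437), (331, 324, 458, -431), (336, 320, 478, -420), (319, 300, 475, -312), (318, 294, 485, -282), (30
[... 404 characters left out ...]
401, 155, -905), (556, 404, 153, -909), (561, 400, 160, -911)]
wrist yel 118.0 [(90, 366, -10, -403), (82, 379, -31, -399), (82, 390, -46, -402), (86, 388, -41, -405), (82, 399, -58, -404), (86, 402, -61, -409), (89, 401, -58, -412), (87, 387, -39, -406), (83, 384, -37, -401), (87, 382, -33, -405)]
wrist yel 147.5 [(548, 351, 209, -860), (547, 355, 204, -862), (550, 355, 206, -865), (549, 360, 200, -867), (554, 366, 195, -877), (556, 389, 170, -897), (561, 395, 166, -907), (561, 389, 173, -902), (558, 389, 171, -899), (561, 387, 175, -901), (559, 370, 193, -885)]
wrist red 97.0 [(534, 116, 422, -737), (526, 119, 417, -731), (526, 126, 411, -735), (531, 127, 412, -740), (536, 123, 417, -742)]
```

View pics/crop0.png

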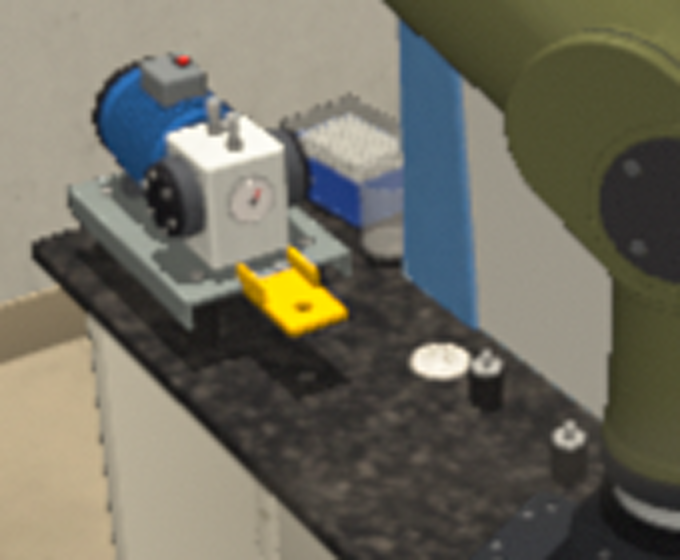

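The wrist camera sees only floor and the timer, so it needs to come over the jack. The crop shows the yellow lug plate, its hole at about (255,226) in the full scene image, two upright ribs, and the lug end facing the robot's near side (-y). I'll move the tool toward the jack, raising and turning it.

Emit:
apply_moves(steps=[{"travel": [0.2, 0, -0.15], "yaw": -0.09, "grip": 1}, {"travel": [0.4, 0, -0.3], "yaw": -0.18, "grip": 1}, {"travel": [0.6, 0, -0.45], "yaw": -0.27, "grip": 1}, {"travel": [0.8, 0, -0.6], "yaw": -0.36, "grip": 1}, {"travel": [1, 0, -0.8], "yaw": -0.45, "grip": 1}])

```text
t: 0.65
tool_pos: [340.3, -532.9, 311.7]
tool_rot: [-179.9, -0.0, 64.3]
ft_force: [0.0, -0.2, -0.1]
opening: 88.0
finger_force: 0.0
```

Emit:
apply_moves(steps=[{"travel": [0.2, 0.1, 0], "yaw": -0.07, "grip": 1}, {"travel": [0.4, 0.2, 0], "yaw": -0.14, "grip": 1}, {"travel": [0.7, 0.3, 0], "yaw": -0.22, "grip": 1}, {"travel": [0.95, 0.45, 0], "yaw": -0.29, "grip": 1}, {"travel": [0.95, 0.45, 0], "yaw": -0.29, "grip": 1}])

```text
t: 1.15
tool_pos: [426.7, -463.9, 311.9]
tool_rot: [179.8, -0.2, 90.6]
ft_force: [-0.3, -0.3, 0.2]
opening: 88.1
finger_force: 0.0
```

```bash
cat > m.py <<'E'
from h import *
import sys,pickle
np.set_printoptions(precision=1,suppress=True)
k=sys.argv[1]; names=sys.argv[2:]
d={}
for n in names:
    c=d[n]=cap(n,n+k+'.png');p=c['pixels'];hsv=cv2.cvtColor(p,cv2.COLOR_BGR2HSV)
    y=cv2.inRange(hsv,(20,150,120),(35,255,255));r=cv2.inRange(hsv,(0,170,60),(6,255,255))|cv2.inRange(hsv,(174,170,60),(180,255,255))
    print(n,ray(c,320,240))
    for nm,m,z in(('yel',y,60),('red',r,6)):
        cs,_=cv2.findContours(m,cv2.RETR_EXTERNAL,cv2.CHAIN_APPROX_SIMPLE)
        for q in cs:
            if cv2.contourArea(q)>150:
                a=cv2.approxPolyDP(q,2.5,True)[:,0]
                print(nm,cv2.contourArea(q),[(int(u),int(v),*np.round(onz(c,u,v,z)[:2]).astype(int).tolist()) for u,v in a])
pickle.dump(d,open('c%s.pkl'%k,'wb'))
E
python3 m.py 1 wrist scene side
```

```text
wrist (array([ 426.6, -387. ,  464.6]), array([ 0. , -0.3, -1. ]))
yel 246.0 [(546, 350, 738, -667), (555, 367, 756, -695), (555, 407, 770, -763), (548, 409, 761, -767), (554, 410, 770, -769), (560, 403, 776, -756), (562, 386, 773, -727), (557, 366, 758, -693)]
yel 320.0 [(101, 347, 131, -666), (92, 354, 117, -677), (82, 379, 95, -718), (83, 402, 88, -758), (89, 410, 94, -772), (96, 409, 105, -770), (87, 401, 95, -756), (86, 384, 99, -726), (91, 365, 112, -695)]
red 5168.5 [(308, 0, 411, -240), (309, 178, 412, -443), (319, 179, 425, -444), (319, 171, 425, -434), (315, 172, 420, -435), (313, 167, 417, -429), (319, 166, 425, -427), (320, 153, 426, -411), (329, 150, 438, -407), (329, 84, 437, -329), (343, 83, 454, -327), (344, 150, 457, -407), (355, 154, 472, -412), (356, 179, 474, -444), (363, 0, 475, -240), (348, 1, 457, -241), (348, 16, 458, -256), (352, 18, 463, -258), (348, 39, 459, -280), (354, 67, 467, -310), (319, 68, 425, -311), (319, 56, 424, -298), (325, 44, 431, -285), (324, 0, 430, -240)]
scene (array([ -260.6, -1162. ,   973.6]), array([ 0.5,  0.7, -0.5]))
yel 273.5 [(239,
[... 701 characters left out ...]

yel 167.5 [(267, 215, 492, 216), (263, 219, 466, 186), (254, 217, 441, 215), (259, 229, 426, 107), (274, 226, 484, 112)]
red 1007.0 [(288, 289, 412, -223), (317, 331, 411, -445), (338, 325, 473, -442), (331, 324, 458, -431), (336, 320, 478, -420), (319, 300, 475, -312), (318, 294, 485, -282), (305, 294, 449, -268), (306, 285, 471, -222), (319, 286, 506, -242), (312, 273, 517, -162), (309, 283, 484, -214), (301, 281, 466, -194), (292, 293, 415, -248)]
red 722.5 [(278, 83, 1747, 3660), (272, 94, 1468, 3036), (273, 152, 848, 1193), (282, 154, 883, 1137), (286, 152, 918, 1167), (286, 130, 1102, 1666), (277, 129, 1055, 1713), (276, 116, 1185, 2108), (286, 113, 1294, 2186), (286, 97, 1537, 2844)]
```

View pics/wrist1.png

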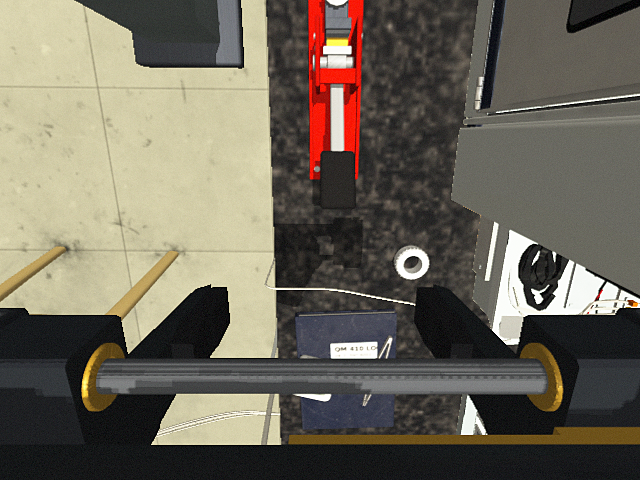

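The wrist view shows the jack lying along world +y: base edges at columns 309 to 363, handle pad (black) at (337,180) toward -y, and the saddle at the top edge (337,0). The jack's origin is at about (443,-285) and its yaw is about 90°. Next I'll move above the mast.

Emit:
apply_moves(steps=[{"travel": [0.25, 0.04, 0.2], "yaw": 0, "grip": 1}, {"travel": [0.5, 0.08, 0.4], "yaw": 0, "grip": 1}, {"travel": [0.75, 0.12, 0.6], "yaw": 0, "grip": 1}, {"travel": [1, 0.16, 0.8], "yaw": 0, "grip": 1}, {"travel": [1, 0.16, 0.8], "yaw": 0, "grip": 1}])

```text
t: 1.8
tool_pos: [436.6, -364.9, 229.8]
tool_rot: [-179.7, -0.2, 90.2]
ft_force: [0.1, -0.4, -0.2]
opening: 88.0
finger_force: 0.0
```

```bash
python3 m.py 2 wrist
python3 - <<'E'
from h import *
import pickle
d=pickle.load(open('c1.pkl','rb'));s,e=d['scene'],d['side']
for a in[(321,268),(302,251),(290,240),(322,258),(277,212),(266,205)]: print(a,onz(s,*a,0)[:2].round())
for a,b in[((252,233),(259,229)),((266,229),(274,226))]: print(tri([ray(s,*a),ray(e,*b)]))
E
```

```text
wrist (array([ 438.2, -288.2,  382.5]), array([-0. , -0.3, -1. ]))
yel 1371.0 [(289, 436, 399, -632), (289, 443, 398, -642), (291, 440, 401, -638), (292, 443, 402, -642), (319, 443, 434, -642), (319, 439, 434, -636), (321, 443, 437, -642), (418, 443, 553, -641), (419, 440, 554, -637), (421, 443, 556, -641), (488, 443, 636, -641), (482, 438, 628, -633), (487, 435, 633, -629), (465, 435, 607, -629), (462, 438, 604, -633), (460, 435, 602, -629), (405, 435, 536, -629), (401, 441, 532, -638), (398, 439, 528, -635), (403, 435, 534, -629), (355, 435, 477, -630), (356, 438, 478, -634), (337, 435, 456, -630), (340, 439, 459, -636), (341, 435, 460, -630), (342, 438, 462, -634), (344, 436, 464, -631), (344, 442, 464, -640), (338, 442, 457, -640), (335, 435, 453, -630), (300, 435, 412, -630), (300, 439, 412, -636), (298, 435, 409, -630)]
yel 1409.5 [(639, 428, 810, -617), (624, 428, 793, -617), (625, 432, 795, -623), (621, 431, 790, -622), (622, 428, 790, -617), (590, 428, 753, -618), (591, 432, 755, -624), (587, 428, 749, -618), (585, 431, 748, -622), (584, 428, 746, -618), (567, 428, 726, -618
[... 1781 characters left out ...]
462, -280), (342, 145, 458, -299), (347, 147, 463, -301), (349, 167, 466, -322), (341, 168, 458, -323), (336, 178, 452, -334), (322, 178, 437, -334), (317, 168, 432, -323), (309, 167, 423, -322), (309, 154, 423, -308), (312, 154, 426, -308), (312, 146, 426, -300), (316, 145, 431, -299), (313, 130, 428, -284), (315, 91, 430, -246), (311, 73, 426, -230), (319, 62, 434, -220)]
(321, 268) [546. -92.]
(302, 251) [550.  15.]
(290, 240) [554.  89.]
(322, 258) [579. -52.]
(277, 212) [616. 266.]
(266, 205) [610. 330.]
(array([429.17352375, 114.92671686,  57.04632545]), [1.1563257636667752, 1.156325763666932])
(array([483.93908004, 117.66837219,  55.03032346]), [2.7935047801433526, 2.793504780143336])
```

View pics/wrist2.png

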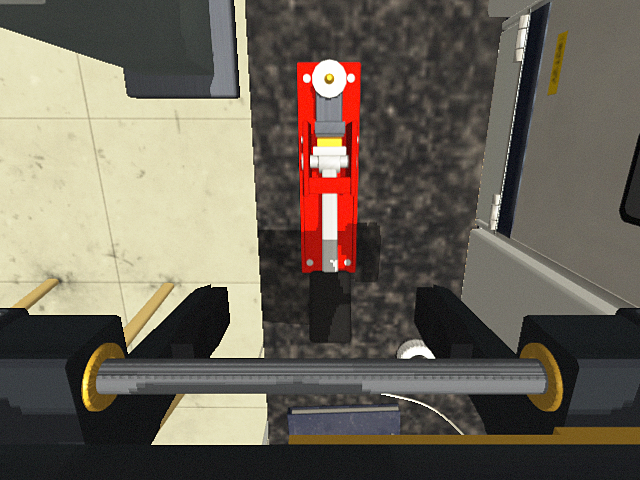

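The wrist view shows the jack centred at column 329, with the saddle disc and cone at (329,78) and the base running from y -220 to -443 at x about 444. That puts the mast centre at about (444,-313). Now I'll go down to it.

Emit:
apply_moves(steps=[{"travel": [0.13, 0.02, 0.2], "yaw": 0, "grip": 1}, {"travel": [0.26, 0.02, 0.4], "yaw": 0, "grip": 1}, {"travel": [0.39, 0.02, 0.6], "yaw": 0, "grip": 1}, {"travel": [0.5, 0.02, 0.8], "yaw": 0, "grip": 1}, {"travel": [0.5, 0.02, 0.8], "yaw": 0, "grip": 1}])

```text
t: 2.35
tool_pos: [438.8, -318.7, 150.6]
tool_rot: [-179.8, -0.0, 90.0]
ft_force: [-0.6, -0.2, 0.6]
opening: 88.1
finger_force: 0.0
```

```bash
python3 m.py 3 wrist | grep -E "red|wrist"
python3 - <<'E'
from h import *
import pickle
s=ctrl.observe();print(s['tool_pos'],s['tool_rot'])
for k,v in(('2',(329,78)),):
    c=pickle.load(open('c%s.pkl'%k,'rb'))['wrist'];print(onz(c,*v,37))
E
```

```text
wrist (array([ 440.5, -241.4,  303.1]), array([-0. , -0.3, -1. ]))
red 15457.5 [(363, 104, 473, -219), (287, 106, 412, -221), (296, 344, 414, -443), (317, 344, 435, -443), (318, 277, 436, -370), (337, 278, 454, -371), (338, 344, 456, -443), (357, 344, 475, -443), (359, 340, 476, -438)]
[ 439.67501219 -319.8538727   151.8736346 ] [-1.79925145e+02  5.48112587e-02  8.99193367e+01]
[ 443.44128902 -238.87079578   37.        ]
```

Emit:
apply_moves(steps=[{"travel": [0.07, 0.04, 0.2], "yaw": 0, "grip": 1}, {"travel": [0.07, 0.04, 0.4], "yaw": 0, "grip": 1}, {"travel": [0.07, 0.04, 0.6], "yaw": 0, "grip": 1}, {"travel": [0.07, 0.04, 0.8], "yaw": 0, "grip": 1}, {"travel": [0.07, 0.04, 0.87], "yaw": 0, "grip": 1}])

```text
t: 2.9
tool_pos: [444.2, -313.7, 64.7]
tool_rot: [-180.0, 0.1, 89.9]
ft_force: [0.2, 1.0, -0.1]
opening: 87.8
finger_force: 0.0
```

Emit:
apply_moves(steps=[{"travel": [0, 0, 0], "yaw": 0, "grip": 0.5}, {"travel": [0, 0, 0], "yaw": 0, "grip": 0.3}, {"travel": [0, 0, 0], "yaw": 0, "grip": 0.3}, {"travel": [0, 0, 0], "yaw": 0, "grip": 0.3}, {"travel": [0, 0, 0], "yaw": 0, "grip": 0.3}], force=40)

```text
t: 3.4
tool_pos: [444.6, -311.5, 65.5]
tool_rot: [180.0, 0.0, 90.0]
ft_force: [-1.1, 0.5, 1.1]
opening: 50.2
finger_force: 2.2
```

Emit:
apply_moves(steps=[{"travel": [0, 0, 0], "yaw": 0, "grip": 0.3}, {"travel": [0, 0, 0], "yaw": 0, "grip": 0.3}, {"travel": [0, 0, -0.02], "yaw": 0, "grip": 0.3}, {"travel": [0, 0, -0.04], "yaw": 0, "grip": 0.3}, {"travel": [0, 0, -0.04], "yaw": 0, "grip": 0.3}])

```text
t: 3.9
tool_pos: [444.5, -310.9, 68.6]
tool_rot: [180.0, -0.0, 90.0]
ft_force: [0.1, -0.2, -6.9]
opening: 45.5
finger_force: 40.0
```

Emit:
apply_moves(steps=[{"travel": [0.15, 0, -0.02], "yaw": 0, "grip": 0.3}, {"travel": [0.4, 0.02, -0.02], "yaw": 0, "grip": 0.3}, {"travel": [0.65, 0.04, -0.02], "yaw": 0, "grip": 0.3}, {"travel": [0.9, 0.06, -0.02], "yaw": 0, "grip": 0.3}, {"travel": [1, 0.06, -0.02], "yaw": 0, "grip": 0.3}])

```text
t: 4.4
tool_pos: [451.2, -206.2, 71.0]
tool_rot: [179.9, -0.2, 90.3]
ft_force: [-0.0, -0.1, -7.3]
opening: 45.4
finger_force: 40.0
```

Emit:
apply_moves(steps=[{"travel": [0.2, 0, 0], "yaw": 0, "grip": 0.3}, {"travel": [0.4, 0.02, 0], "yaw": 0, "grip": 0.3}, {"travel": [0.6, 0.04, 0], "yaw": 0, "grip": 0.3}, {"travel": [0.8, 0.06, 0], "yaw": 0, "grip": 0.3}, {"travel": [1, 0.06, 0], "yaw": 0, "grip": 0.3}])

```text
t: 4.9
tool_pos: [456.9, -110.1, 71.0]
tool_rot: [179.9, -0.0, 90.0]
ft_force: [0.7, 0.3, -7.7]
opening: 45.7
finger_force: 40.0
```

Emit:
apply_moves(steps=[{"travel": [0.2, 0, 0], "yaw": 0, "grip": 0.3}, {"travel": [0.4, 0, 0], "yaw": 0, "grip": 0.3}, {"travel": [0.6, 0, 0], "yaw": 0, "grip": 0.3}, {"travel": [0.8, 0, 0], "yaw": 0, "grip": 0.3}, {"travel": [0.8, 0, 0], "yaw": 0, "grip": 0.3}])

```text
t: 5.4
tool_pos: [457.2, -26.7, 71.1]
tool_rot: [179.9, -0.2, 90.4]
ft_force: [0.8, 0.6, -7.0]
opening: 45.2
finger_force: 40.0
```

```bash
python3 m.py 4 wrist scene side| grep -E "red|wrist|yel"
python3 - <<'E'
from h import *
s=ctrl.observe();print(s['tool_pos'],s['tool_rot'],s['ft_force'])
E
```

```text
wrist (array([457.5,  50.1, 223.7]), array([-0. , -0.3, -1. ]))
yel 4074.0 [(586, 443, 620, -129), (573, 427, 610, -117), (455, 427, 539, -117), (457, 431, 540, -120), (453, 436, 538, -124), (187, 435, 378, -124), (183, 443, 374, -130)]
yel 253.5 [(447, 343, 527, -59), (456, 366, 534, -74), (453, 373, 533, -79), (457, 373, 535, -79), (458, 389, 537, -90), (455, 390, 536, -90), (459, 390, 538, -90), (457, 397, 537, -95), (455, 395, 536, -94), (456, 404, 537, -100), (449, 409, 534, -104), (458, 410, 539, -105), (462, 393, 540, -93), (457, 381, 536, -84), (462, 379, 539, -83), (455, 351, 532, -64)]
yel 411.0 [(198, 343, 391, -60), (197, 347, 390, -62), (190, 348, 386, -63), (182, 373, 380, -79), (186, 387, 381, -89), (181, 397, 377, -96), (186, 410, 379, -105), (194, 409, 384, -104), (191, 405, 382, -101), (189, 407, 381, -103), (189, 397, 382, -96), (185, 396, 380, -95), (186, 389, 381, -90), (190, 387, 383, -89), (190, 378, 384, -83), (186, 376, 382, -81), (190, 375, 384, -81), (193, 361, 387, -71), (202, 357, 392, -69), (194, 358, 387, -69), (196, 352, 389, -65), (204, 347, 394, -62)
[... 692 characters left out ...]
 23), (287, 248, 516, 49), (296, 250, 533, 23), (296, 245, 549, 47), (285, 236, 549, 111), (285, 245, 520, 66), (278, 251, 483, 50), (273, 248, 479, 73), (272, 253, 462, 52)]
red 259.5 [(223, 91, 1073, 1543), (207, 112, 853, 1294), (209, 116, 836, 1238), (219, 117, 870, 1198), (225, 113, 921, 1231)]
red 544.0 [(264, 248, 428, 61), (285, 278, 426, -159), (303, 274, 488, -157), (297, 272, 475, -138), (302, 269, 497, -126), (289, 255, 491, -20), (288, 247, 509, 37), (283, 251, 482, 15), (276, 249, 465, 38), (273, 254, 443, 7), (270, 246, 453, 68), (267, 250, 433, 43)]
[456.18204817 -31.71002336  70.97888759] [-1.79993329e+02  4.57582292e-02  9.00078121e+01] [ 0.28213369  0.62018001 -8.09887416]
```

View pics/wrist4.png

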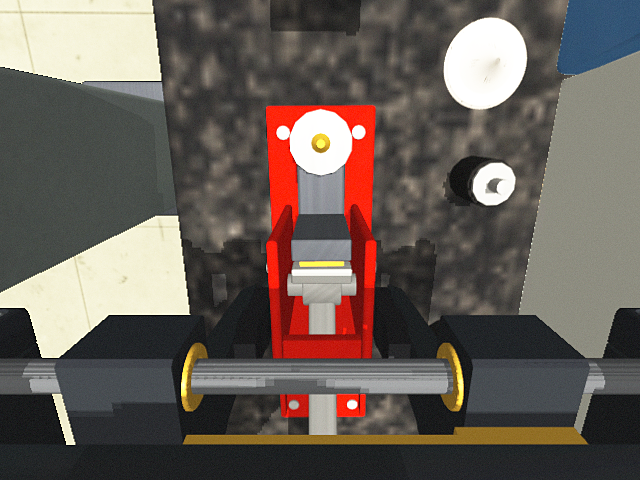

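The wrist view shows the saddle and cone at (320,143), clear bench ahead, and the mount and ring off to the right at x above 545. I'll advance 40 mm, lower to just above the bench, and look for the lug.

Emit:
apply_moves(steps=[{"travel": [0.1, 0, 0.01], "yaw": 0, "grip": 0.3}, {"travel": [0.2, 0, 0.02], "yaw": 0, "grip": 0.3}, {"travel": [0.3, 0, 0.03], "yaw": 0, "grip": 0.3}, {"travel": [0.4, 0, 0.04], "yaw": 0, "grip": 0.3}, {"travel": [0.4, 0, 0.04], "yaw": 0, "grip": 0.3}])

```text
t: 6.05
tool_pos: [456.5, 11.5, 66.8]
tool_rot: [180.0, -0.1, 90.2]
ft_force: [-0.4, 0.9, -6.8]
opening: 45.4
finger_force: 40.0
```

```bash
python3 m.py 5 wrist | grep -E "red|wrist|yel"
python3 - <<'E'
from h import *
s=ctrl.observe();print(s['tool_pos'],s['tool_rot'],s['ft_force'])
E
```

```text
wrist (array([457.2,  88.6, 219.3]), array([-0. , -0.3, -1. ]))
yel 204.0 [(453, 350, 528, -23), (459, 383, 534, -44), (457, 405, 535, -59), (453, 410, 533, -63), (458, 410, 536, -63), (462, 380, 536, -42)]
yel 257.0 [(193, 347, 389, -21), (187, 354, 385, -25), (181, 380, 380, -42), (182, 402, 378, -57), (187, 410, 381, -63), (190, 408, 383, -61), (184, 399, 380, -55)]
yel 225.5 [(318, 133, 456, 89), (312, 138, 453, 87), (312, 146, 453, 83), (315, 150, 454, 81), (317, 146, 455, 83), (324, 147, 458, 83), (321, 149, 457, 82), (324, 151, 458, 81), (329, 140, 461, 86), (325, 134, 459, 88)]
yel 7368.0 [(262, 0, 433, 139), (264, 62, 433, 117), (383, 65, 483, 116), (387, 0, 483, 139), (343, 0, 466, 139), (333, 14, 462, 134), (326, 16, 459, 134), (315, 13, 455, 135), (307, 0, 451, 139)]
red 570.0 [(336, 394, 469, -99), (337, 415, 470, -119), (364, 414, 491, -118), (364, 394, 490, -99)]
red 569.5 [(280, 394, 427, -99), (282, 415, 427, -119), (308, 415, 447, -119), (307, 394, 447, -99)]
red 26260.0 [(372, 104, 487, 105), (268, 105, 426, 104), (265, 108, 425, 103), (272, 221, 426, 35), (266, 254, 421, 13), (272, 354, 422, -64), (275, 358, 424, -67), (371, 358, 494, -67), (376, 242, 493, 21), (370, 231, 489, 29), (375, 122, 489, 95)]
[456.2719705   10.09439357  66.83100678] [ 1.79996173e+02 -2.65188851e-02  9.01595696e+01] [-0.0935521  -0.74895394 -7.6836376 ]
```

View pics/wrist5.png

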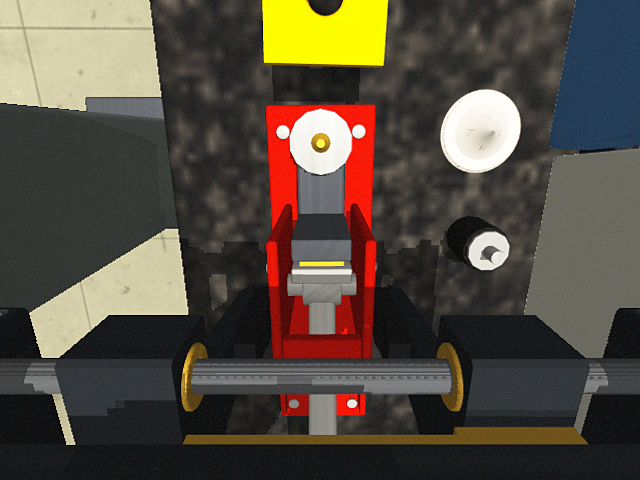

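The wrist view shows the yellow lug ahead: end edge at row 63, columns 264 to 383, with the hole's near rim at (326,16). The saddle disc is centred at (321,143). I'll compute the remaining offset.

```bash
cat > off.py <<'E'
from h import *
import sys,pickle
np.set_printoptions(precision=2,suppress=True)
k=sys.argv[1]; lift=float(sys.argv[2])
c=pickle.load(open('c%s.pkl'%k,'rb'))['wrist'];p=c['pixels'];hsv=cv2.cvtColor(p,cv2.COLOR_BGR2HSV)
y=cv2.inRange(hsv,(20,150,100),(35,255,255));y[300:]=0
cs,_=cv2.findContours(y,cv2.RETR_EXTERNAL,cv2.CHAIN_APPROX_NONE);L=max(cs,key=cv2.contourArea)[:,0]
w=cv2.inRange(hsv,(0,0,170),(180,60,255));w[:,:250]=0;w[:,400:]=0;w[220:]=0
ws,_=cv2.findContours(w,cv2.RETR_EXTERNAL,cv2.CHAIN_APPROX_NONE);W=max(ws,key=cv2.contourArea)
e=cv2.fitEllipse(cv2.convexHull(W));print('disc',e)
f=c['intrinsics'][0][0]
for z in(34,37,40): 
    P=np.array([onz(c,*q,z+lift)[:2] for q in cv2.convexHull(W)[:,0]],np.float32)
    print(z,'saddle',onz(c,*e[0],z+lift),'diam',2*cv2.minEnclosingCircle(P)[1])
P=np.array([onz(c,u,v,60)[:2] for u,v in L]); u,v=L.T
by=v.max()
def line(m,ax): 
    a=np.polyfit(P[m,ax],P[m,1-ax],1);return a
v0=v.min()+3
l=(u<np.median(u))&(u<u[(v>v0)].min()+8)&(v>v0)&(v<by-6); r=(u>u.max()-8)&(v>v0)&(v<by-6); b=(v>by-5)&(u>u.min()+8)&(u<u.max()-8)
for n,m,ax in(('left',l,1),('right',r,1),('end',b,0)):
    a=line(m,ax);print(n,m.sum(),'slope deg',np.degrees(np.arctan(a[0])),'at mid',np.polyval(a,P[m,ax].mean()))
E
python3 off.py 5 1.3
```

```text
disc ((325.4506530761719, 140.40286254882812), (64.42457580566406, 76.90001678466797), 75.24785614013672)
34 saddle [459.36  85.14  35.3 ] diam 39.45037841796875
37 saddle [459.32  85.2   38.3 ] diam 38.807247161865234
40 saddle [459.29  85.26  41.3 ] diam 38.16408157348633
left 57 slope deg 1.0074915519421723 at mid 433.3309873567863
right 57 slope deg 1.1094906005115095 at mid 483.2411208902311
end 130 slope deg -1.0572127975998153 at mid 116.06517528316832
```

Emit:
apply_moves(steps=[{"travel": [0.12, 0, 0], "yaw": 0.012, "grip": 0.3}, {"travel": [0.24, 0, 0], "yaw": 0.012, "grip": 0.3}, {"travel": [0.37, 0, 0], "yaw": 0.012, "grip": 0.3}, {"travel": [0.48, 0, 0], "yaw": 0.012, "grip": 0.3}, {"travel": [0.57, 0, 0], "yaw": 0.012, "grip": 0.3}])

```text
t: 6.6
tool_pos: [456.2, 67.6, 67.0]
tool_rot: [180.0, -0.0, 89.0]
ft_force: [0.3, 0.0, -7.0]
opening: 45.7
finger_force: 40.0
```

Emit:
apply_moves(steps=[{"travel": [0, 0, 0], "yaw": 0, "grip": 0.3}, {"travel": [0, 0, 0.01], "yaw": 0, "grip": 0.3}, {"travel": [0, 0, 0.015], "yaw": 0, "grip": 0.3}, {"travel": [0, 0, 0.015], "yaw": 0, "grip": 0.3}, {"travel": [0, 0, 0.015], "yaw": 0, "grip": 0.3}])

```text
t: 7.1
tool_pos: [456.1, 65.0, 65.4]
tool_rot: [-180.0, 0.0, 88.9]
ft_force: [-0.5, -1.2, -7.3]
opening: 45.7
finger_force: 40.0
```

```bash
python3 m.py 6 wrist | grep -E "wrist"
python3 - <<'E'
from h import *
s=ctrl.observe();print(s['tool_pos'],s['tool_rot'],s['ft_force'])
cv2.imwrite('pics/crop6.png',cv2.resize(cv2.imread('pics/wrist6.png')[0:220,200:440],None,fx=2.5,fy=2.5,interpolation=cv2.INTER_CUBIC))
E
python3 off.py 6 0
```

```text
wrist (array([458.8, 142.5, 217.7]), array([-0. , -0.3, -1. ]))
[456.1444487   65.18301701  65.40503383] [-1.79991660e+02  2.98607344e-02  8.88872451e+01] [ 0.05751136 -0.41344027 -6.69977997]
disc ((319.7597961425781, 137.46762084960938), (24.656566619873047, 29.315338134765625), 99.25213623046875)
34 saddle [457.82 140.05  34.  ] diam 15.242175102233887
37 saddle [457.84 140.09  37.  ] diam 14.993316650390625
40 saddle [457.85 140.13  40.  ] diam 14.744458198547363
left 78 slope deg 0.8254621357725727 at mid 431.8125046863226
right 78 slope deg 1.3625956767581924 at mid 486.3349882547798
end 117 slope deg -1.2048872513362698 at mid 117.34201943871957
```

View pics/crop6.png

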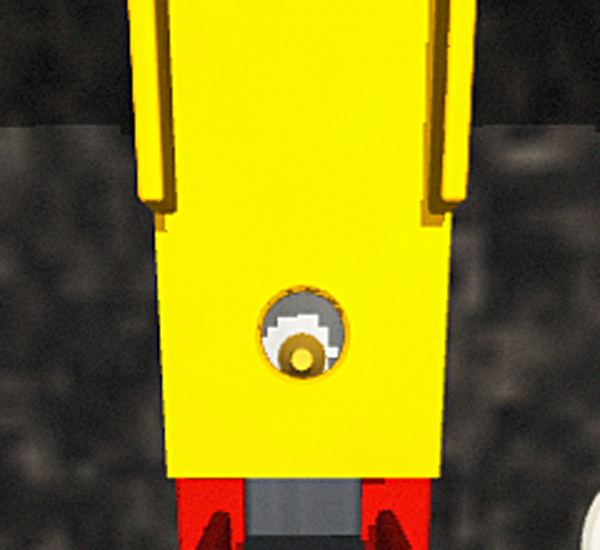

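The crop shows the cone tip at about (320.8,143.2) inside the lug hole, whose upper rim is centred at about (321.6,133.6). Next I'll convert both at their heights.

Run:
```python
from h import *
import pickle
np.set_printoptions(precision=1,suppress=True)
c=pickle.load(open('c6.pkl','rb'))['wrist'];p=c['pixels'];hsv=cv2.cvtColor(p,cv2.COLOR_BGR2HSV)
y=cv2.inRange(hsv,(24,230,200),(34,255,255));cs,h=cv2.findContours(y,cv2.RETR_CCOMP,cv2.CHAIN_APPROX_NONE)
for i,k in enumerate(cs):
    if h[0][i][3]>=0 and cv2.contourArea(k)>300:
        e=cv2.fitEllipse(k);print('hole px',e,onz(c,*e[0],60))
    elif 10<cv2.contourArea(k)<200: print('blob',cv2.minAreaRect(k))
for z in(42,45,48): print('cone',z,onz(c,320.8,143.2,z))
# saddle height check from earlier frames (tip at two TCP positions, same jack): image 4->5 no parallax; use 2 and 3
c5=pickle.load(open('c5.pkl','rb'))['wrist'];w=c5['pixels']
for z in(34,37,40):
  print(z,'saddle width',onz(c5,352.5,143,z+1.3)[0]-onz(c5,289,143,z+1.3)[0])
a=pickle.load(open('c2.pkl','rb'))['wrist'];b=pickle.load(open('c3.pkl','rb'))['wrist']
def tip(c,box):
    x0,x1,y0,y1=box;hh=cv2.cvtColor(c['pixels'],cv2.COLOR_BGR2HSV)[y0:y1,x0:x1]
    m=cv2.inRange(hh,(15,80,60),(35,255,255));v,u=np.nonzero(m);return u.mean()+x0,v.mean()+y0
ta=tip(a,(318,342,68,90));tb=tip(b,(310,345,100,150));print(ta,tb,tri([ray(a,*ta),ray(b,*tb)]))
```

```text
hole px ((320.9195251464844, 132.54135131835938), (36.97720718383789, 38.65298080444336), 3.933422088623047) [458.5 142.5  60. ]
cone 42 [458.3 137.4  42. ]
cone 45 [458.3 137.5  45. ]
cone 48 [458.3 137.6  48. ]
34 saddle width 32.69798372070892
37 saddle width 32.16491385787873
40 saddle width 31.631843995048484
(np.float64(328.7831325301205), np.float64(78.36144578313252)) (np.float64(326.25925925925924), np.float64(129.71851851851852)) (array([ 443.2, -239.1,   36.8]), [0.04785868650547565, 0.047858686505380985])
```

Emit:
apply_moves(steps=[{"travel": [0.02, 0, 0], "yaw": 0, "grip": 0.3}, {"travel": [0.045, 0, 0], "yaw": 0, "grip": 0.3}, {"travel": [0.045, 0, 0.01], "yaw": 0, "grip": 0.3}, {"travel": [0.045, 0, 0.02], "yaw": 0, "grip": 0.3}, {"travel": [0.045, 0, 0.02], "yaw": 0, "grip": 0.3}])

```text
t: 7.65
tool_pos: [456.4, 71.1, 65.0]
tool_rot: [179.9, -0.0, 89.0]
ft_force: [-3.2, 1.1, 13.9]
opening: 45.9
finger_force: 40.0
```

```bash
cat > fit.py <<'E'
from h import *
import sys
np.set_printoptions(precision=1,suppress=True)
s=ctrl.observe();print(s['tool_pos'],s['tool_rot'],s['ft_force'])
c=cap('wrist','wrist%s.png'%sys.argv[1]);hsv=cv2.cvtColor(c['pixels'],cv2.COLOR_BGR2HSV)
y=cv2.inRange(hsv,(24,230,200),(34,255,255));cs,h=cv2.findContours(y,cv2.RETR_CCOMP,cv2.CHAIN_APPROX_NONE)
for i,k in enumerate(cs):
    if h[0][i][3]>=0 and cv2.contourArea(k)>300:
        e=cv2.fitEllipse(k);print('hole',e,onz(c,*e[0],60))
        x,yy,w,hh=cv2.boundingRect(k);m=cv2.inRange(hsv,(15,90,60),(34,255,255))[yy+4:yy+hh-3,x+5:x+w-5]
        n,_,st,ce=cv2.connectedComponentsWithStats(m)
        for j in range(1,n):
            if st[j,4]>12:
                q=ce[j]+[x+5,yy+4];print('brass',st[j],q,onz(c,*q,float(sys.argv[2])))
E
python3 fit.py 7 44
```

```text
[456.4  71.1  65. ] [179.9  -0.   89. ] [-3.2  1.1 13.9]
hole ((320.8848571777344, 146.7038116455078), (36.57230758666992, 37.80935287475586), 11.682262420654297) [458.5 142.5  60. ]
brass [ 0  0  9  7 29] [309.4 133.8] [453. 148.  44.]
brass [  4   1  20  21 308] [320.5 142.9] [458.3 143.7  44. ]
brass [20  0  9  8 32] [332.8 134.2] [464.3 147.6  44. ]
brass [20 23  9  9 36] [332.7 160.6] [464.1 135.2  44. ]
brass [ 0 25  8  7 29] [309.2 161.1] [452.6 135.2  44. ]
```

Saddle and hole agree within about 1.3 mm, and the jack is pressed on the bench. I'll release and rise.

Emit:
apply_moves(steps=[{"travel": [0, 0, -0.015], "yaw": 0, "grip": 0.3}, {"travel": [0, 0, -0.015], "yaw": 0, "grip": 0.7}, {"travel": [0, 0, -0.015], "yaw": 0, "grip": 1}, {"travel": [0, 0, -0.015], "yaw": 0, "grip": 1}, {"travel": [0, 0, -0.015], "yaw": 0, "grip": 1}])

```text
t: 8.2
tool_pos: [456.5, 70.3, 64.9]
tool_rot: [180.0, 0.0, 88.9]
ft_force: [0.4, -0.3, -0.8]
opening: 75.5
finger_force: 0.0
```

```bash
python3 fit.py 8 44; python3 -c "
from bench import ctrl;print(ctrl.observe()['opening'])"
```

```text
[456.5  70.3  64.9] [180.    0.   88.9] [ 0.4 -0.3 -0.8]
hole ((320.33795166015625, 144.94610595703125), (36.66265106201172, 37.91886901855469), 7.713079929351807) [458.4 142.5  60. ]
brass [ 0  0  9  6 27] [309.4 131.6] [453.3 148.2  44. ]
brass [19  0  9  7 28] [331.6 131.8] [463.9 147.9  44. ]
brass [  4   2  20  20 308] [320.2 141.5] [458.3 143.6  44. ]
brass [20 25  8  7 26] [332.  159.1] [464.  135.1  44. ]
brass [ 0 26  7  6 22] [308.9 159.4] [452.6 135.2  44. ]
79.58395638769004
```

Emit:
apply_moves(steps=[{"travel": [0, 0, -0.2], "yaw": 0, "grip": 1}, {"travel": [0, 0, -0.45], "yaw": 0, "grip": 1}, {"travel": [0, 0, -0.7], "yaw": 0, "grip": 1}, {"travel": [0, 0, -0.95], "yaw": 0, "grip": 1}, {"travel": [-0.2, 0, -1], "yaw": 0, "grip": 0.7}])

```text
t: 8.75
tool_pos: [457.7, 53.1, 167.3]
tool_rot: [179.7, -0.2, 89.2]
ft_force: [0.1, -0.1, -0.5]
opening: 82.2
finger_force: 0.0
```

Emit:
apply_moves(steps=[{"travel": [-0.25, 0, 0], "yaw": 0, "grip": 0}, {"travel": [-0.5, 0, 0], "yaw": 0, "grip": 0}, {"travel": [-0.75, 0, 0], "yaw": 0, "grip": 0}, {"travel": [-1, 0, 0], "yaw": 0, "grip": 0}, {"travel": [-1, 0, 0], "yaw": 0, "grip": 0}], force=20)

```text
t: 9.25
tool_pos: [453.3, -53.7, 164.7]
tool_rot: [-179.9, 0.1, 88.6]
ft_force: [0.4, 0.4, -1.6]
opening: 42.6
finger_force: 0.0
```

Run:
```python
from h import *
np.set_printoptions(precision=1,suppress=True)
s=ctrl.observe();print(s['tool_pos'],s['tool_rot'],s['ft_force'],s['opening'])
c=cap('wrist','wrist9.png')
```

```text
[453.3 -53.7 164.7] [-179.9    0.1   88.6] [ 0.4  0.4 -1.6] 42.56515273066035
```

View pics/wrist9.png

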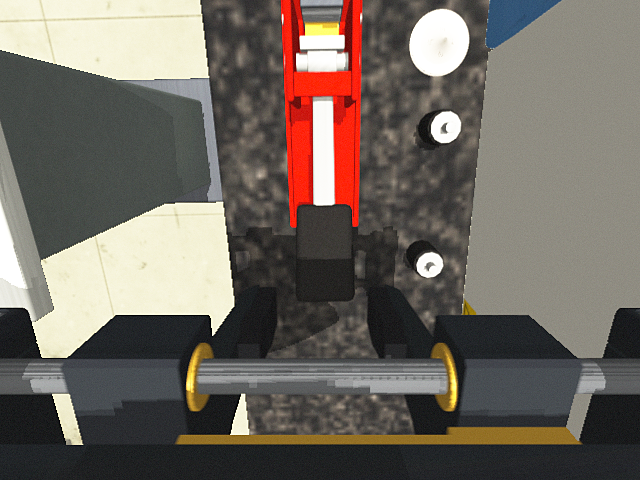

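The pad shows at columns 297–353, rows 207–300, centred at about (325,254). The mounts are well to the right.

Run:
```python
from h import *
np.set_printoptions(precision=1,suppress=True)
c=cap('wrist');s=ctrl.observe();print(s['tool_pos'],s['tool_rot'],s['opening'])
g=cv2.cvtColor(c['pixels'],cv2.COLOR_BGR2HSV)
for u,v,z in((325,207,103),(325,300,132),(325,254,117),(297,254,117),(353,254,117)): print(onz(c,u,v,z))
```

```text
[454.  -49.7 164.9] [180.   -0.   88.9] 34.417918946030326
[457.7 -18.9 103. ]
[456.4 -69.3 132. ]
[457.  -45.5 117. ]
[439.7 -45.1 117. ]
[474.3 -45.9 117. ]
```

Emit:
apply_moves(steps=[{"travel": [0.02, 0.02, 0.05], "yaw": 0, "grip": 0}, {"travel": [0.02, 0.02, 0.1], "yaw": 0, "grip": 0}, {"travel": [0.02, 0.02, 0.15], "yaw": 0, "grip": 0}, {"travel": [0.02, 0.02, 0.2], "yaw": 0, "grip": 0}, {"travel": [0.02, 0.02, 0.23], "yaw": 0, "grip": 0}])

```text
t: 9.85
tool_pos: [455.8, -47.4, 141.3]
tool_rot: [-179.9, 0.0, 89.0]
ft_force: [0.3, -0.9, 0.2]
opening: 0.7
finger_force: 0.0
```

Emit:
apply_moves(steps=[{"travel": [-0.05, 0, 0.2], "yaw": 0, "grip": 0}, {"travel": [-0.12, 0, 0.4], "yaw": 0, "grip": 0}, {"travel": [-0.16, 0, 0.6], "yaw": 0, "grip": 0}, {"travel": [-0.18, 0, 0.74], "yaw": 0, "grip": 0}, {"travel": [-0.18, 0, 0.78], "yaw": 0, "grip": 0}])

```text
t: 10.35
tool_pos: [455.9, -66.8, 63.0]
tool_rot: [-180.0, 0.1, 88.9]
ft_force: [0.2, -2.7, 4.7]
opening: 0.3
finger_force: 2.1
```

Run:
```python
from h import *
np.set_printoptions(precision=1,suppress=True)
s=ctrl.observe();print(s['tool_pos'],s['tool_rot'],s['ft_force'],s['opening'])
cap('side','side10.png');cap('scene','scene10.png')
```

```text
[455.9 -66.8  63. ] [-180.     0.1   88.9] [ 0.2 -2.7  4.7] 0.2889860470604758
```

Emit:
apply_moves(steps=[{"travel": [0.02, 0, -0.2], "yaw": 0, "grip": 0}, {"travel": [0.06, 0, -0.4], "yaw": 0, "grip": 0}, {"travel": [0.13, 0, -0.6], "yaw": 0, "grip": 0}, {"travel": [0.18, 0, -0.78], "yaw": 0, "grip": 0}, {"travel": [0.18, 0, -0.78], "yaw": 0, "grip": 0}])

```text
t: 10.95
tool_pos: [457.3, -46.3, 144.2]
tool_rot: [179.7, -0.1, 89.1]
ft_force: [-0.2, 0.1, 0.1]
opening: 0.2
finger_force: 0.0
```

Emit:
apply_moves(steps=[{"travel": [-0.05, 0, 0.2], "yaw": 0, "grip": 0}, {"travel": [-0.12, 0, 0.4], "yaw": 0, "grip": 0}, {"travel": [-0.16, 0, 0.6], "yaw": 0, "grip": 0}, {"travel": [-0.18, 0, 0.75], "yaw": 0, "grip": 0}, {"travel": [-0.18, 0, 0.8], "yaw": 0, "grip": 0}])

```text
t: 11.45
tool_pos: [455.9, -67.4, 61.1]
tool_rot: [-180.0, 0.1, 88.8]
ft_force: [0.9, -4.3, 7.6]
opening: 0.9
finger_force: 3.5
```

Run:
```python
from h import *
np.set_printoptions(precision=1,suppress=True)
s=ctrl.observe();print(s['tool_pos'],s['tool_rot'],s['ft_force'],s['opening'])
cap('side','side11.png');cap('scene','scene11.png');c=cap('wrist','wrist11.png')
cs=[cv2.imread('pics/scene%s.png'%k)[150:270,190:330] for k in('0','10','11')]
for im in cs:
    h=cv2.cvtColor(im,cv2.COLOR_BGR2HSV);v,u=np.nonzero(cv2.inRange(h,(20,150,120),(35,255,255)));print(len(u),u.mean(),v.mean(),v.max())
```

```text
[455.9 -67.4  61.1] [-180.     0.1   88.8] [ 0.9 -4.3  7.6] 0.8561322695498043
309 62.970873786407765 73.57605177993527 83
244 61.81967213114754 72.54508196721312 83
239 61.64435146443515 71.42677824267783 84
```

Emit:
apply_moves(steps=[{"travel": [0.02, 0, -0.2], "yaw": 0, "grip": 0}, {"travel": [0.06, 0, -0.4], "yaw": 0, "grip": 0}, {"travel": [0.13, 0, -0.6], "yaw": 0, "grip": 0}, {"travel": [0.18, 0, -0.8], "yaw": 0, "grip": 0}, {"travel": [0.18, 0, -0.8], "yaw": 0, "grip": 0}])

```text
t: 12.1
tool_pos: [457.0, -46.7, 143.5]
tool_rot: [179.8, -0.1, 89.0]
ft_force: [0.1, 0.5, 0.5]
opening: 0.1
finger_force: 0.0
```

Emit:
apply_moves(steps=[{"travel": [-0.05, 0, 0.2], "yaw": 0, "grip": 0}, {"travel": [-0.12, 0, 0.4], "yaw": 0, "grip": 0}, {"travel": [-0.16, 0, 0.6], "yaw": 0, "grip": 0}, {"travel": [-0.18, 0, 0.75], "yaw": 0, "grip": 0}, {"travel": [-0.18, 0, 0.8], "yaw": 0, "grip": 0}])

```text
t: 12.6
tool_pos: [455.7, -67.7, 60.5]
tool_rot: [-180.0, 0.1, 88.8]
ft_force: [1.6, -4.2, 7.8]
opening: 0.3
finger_force: 3.5
```

```bash
cat > mot.py <<'E'
from h import *
import sys
np.set_printoptions(precision=2,suppress=True)
k=sys.argv[1];s=ctrl.observe();print(s['t'],s['tool_pos'],s['tool_rot'],s['ft_force'])
cap('side','side%s.png'%k);S=cap('scene','scene%s.png'%k)
g=lambda n:cv2.cvtColor(cv2.imread('pics/'+n),cv2.COLOR_BGR2GRAY)
a=g('scene0.png');pts=np.array([[246,213],[239,199],[255,226],[229,181],[214,178],[211,206],[228,223],[237,184]],np.float32)[:,None]
for j in('10','11',k):
    b=g('scene%s.png'%j);q,st,e=cv2.calcOpticalFlowPyrLK(a,b,pts,None,winSize=(13,13))
    print(j,[(tuple(np.round(p).astype(int).tolist()),np.round(d,1).tolist(),int(x)) for p,d,x in zip(pts[:,0],(q-pts)[:,0],st[:,0])])
print('px per 10mm z at hole',proj(S,[458,142,70])-proj(S,[458,142,60]))
E
python3 mot.py 12
```

```text
12.6 [455.69 -67.73  60.49] [-179.95    0.13   88.83] [ 1.58 -4.25  7.76]
10 [((246, 213), [-0.0, 0.0], 1), ((239, 199), [-0.0, -0.10000000149011612], 1), ((255, 226), [-3.200000047683716, -3.0], 1), ((229, 181), [0.0, 0.10000000149011612], 1), ((214, 178), [0.30000001192092896, -0.4000000059604645], 1), ((211, 206), [-0.20000000298023224, -0.10000000149011612], 1), ((228, 223), [-0.0, -0.0], 1), ((237, 184), [0.0, 0.10000000149011612], 1)]
11 [((246, 213), [-0.20000000298023224, -1.2000000476837158], 1), ((239, 199), [-0.6000000238418579, -1.2999999523162842], 1), ((255, 226), [-2.0, -3.0], 1), ((229, 181), [-0.4000000059604645, -0.8999999761581421], 1), ((214, 178), [0.0, -1.100000023841858], 1), ((211, 206), [-0.5, -0.800000011920929], 1), ((228, 223), [-0.20000000298023224, -1.2999999523162842], 1), ((237, 184), [-0.6000000238418579, -1.100000023841858], 1)]
12 [((246, 213), [-0.4000000059604645, -2.5], 1), ((239, 199), [-0.8999999761581421, -2.799999952316284], 1), ((255, 226), [-1.600000023841858, -4.0], 1), ((229, 181), [-0.800000011920929, -1.899999976158142], 1), ((214, 178), [-0.6000000238418579, -1.7000000476837158], 1), ((211, 206), [-0.8999999761581421, -1.399999976158142], 1), ((228, 223), [-0.6000000238418579, -2.5999999046325684], 1), ((237, 184), [-1.100000023841858, -2.4000000953674316], 1)]
px per 10mm z at hole [-0.14 -2.7 ]
```

Emit:
apply_moves(steps=[{"travel": [-0.01, 0, 0.01], "yaw": 0, "grip": 0}, {"travel": [-0.01, 0, 0.02], "yaw": 0, "grip": 0}, {"travel": [-0.01, 0, 0.02], "yaw": 0, "grip": 0}, {"travel": [-0.01, 0, 0.02], "yaw": 0, "grip": 0}, {"travel": [-0.01, 0, 0.02], "yaw": 0, "grip": 0}])

```text
t: 13.2
tool_pos: [455.6, -67.6, 59.7]
tool_rot: [-180.0, 0.1, 88.9]
ft_force: [0.7, -2.2, 6.4]
opening: 0.6
finger_force: 3.1
```

```bash
python3 mot.py 13 | grep -v -E "^1[01] "
```

```text
13.2 [455.62 -67.58  59.67] [-180.      0.06   88.9 ] [ 0.66 -2.18  6.41]
13 [((246, 213), [-0.4000000059604645, -2.5], 1), ((239, 199), [-0.8999999761581421, -2.799999952316284], 1), ((255, 226), [-1.600000023841858, -4.0], 1), ((229, 181), [-0.800000011920929, -1.899999976158142], 1), ((214, 178), [-0.6000000238418579, -1.7000000476837158], 1), ((211, 206), [-1.0, -1.399999976158142], 1), ((228, 223), [-0.6000000238418579, -2.5999999046325684], 1), ((237, 184), [-1.2000000476837158, -2.4000000953674316], 1)]
px per 10mm z at hole [-0.14 -2.7 ]
```

Emit:
apply_moves(steps=[{"travel": [-0.01, 0, 0.01], "yaw": 0, "grip": 0}, {"travel": [-0.01, 0, 0.02], "yaw": 0, "grip": 0}, {"travel": [-0.01, 0, 0.03], "yaw": 0, "grip": 0}, {"travel": [-0.01, 0, 0.04], "yaw": 0, "grip": 0}, {"travel": [-0.01, 0, 0.04], "yaw": 0, "grip": 0}])

```text
t: 13.8
tool_pos: [455.6, -68.1, 55.6]
tool_rot: [-180.0, 0.0, 88.9]
ft_force: [0.4, -1.2, 6.8]
opening: 0.6
finger_force: 3.2
```

```bash
python3 mot.py 14 | grep -v -E "^1[01] "
```

```text
13.8 [455.62 -68.09  55.57] [-180.      0.03   88.93] [ 0.4  -1.2   6.81]
14 [((246, 213), [-0.4000000059604645, -2.700000047683716], 1), ((239, 199), [-1.0, -3.0], 1), ((255, 226), [-1.5, -4.199999809265137], 1), ((229, 181), [-0.8999999761581421, -2.0999999046325684], 1), ((214, 178), [-0.6000000238418579, -1.7999999523162842], 1), ((211, 206), [-1.5, -1.899999976158142], 1), ((228, 223), [-0.699999988079071, -2.799999952316284], 1), ((237, 184), [-1.2000000476837158, -2.5], 1)]
px per 10mm z at hole [-0.14 -2.7 ]
```

Emit:
apply_moves(steps=[{"travel": [0, 0, 0.02], "yaw": 0, "grip": 0}, {"travel": [0, 0, 0.03], "yaw": 0, "grip": 0}, {"travel": [0, 0, 0.04], "yaw": 0, "grip": 0}, {"travel": [0, 0, 0.05], "yaw": 0, "grip": 0}, {"travel": [0, 0, 0.05], "yaw": 0, "grip": 0}])

```text
t: 14.4
tool_pos: [455.6, -68.5, 50.6]
tool_rot: [-180.0, 0.1, 88.9]
ft_force: [0.2, -1.7, 6.3]
opening: 0.5
finger_force: 3.2
```

```bash
python3 mot.py 15 | grep -v -E "^1[01] "
```

```text
14.4 [455.62 -68.47  50.6 ] [-180.      0.05   88.91] [ 0.25 -1.73  6.26]
15 [((246, 213), [-0.5, -2.9000000953674316], 1), ((239, 199), [-1.2999999523162842, -3.200000047683716], 1), ((255, 226), [-1.5, -4.5], 1), ((229, 181), [-0.8999999761581421, -2.299999952316284], 1), ((214, 178), [-0.699999988079071, -1.7999999523162842], 1), ((211, 206), [-1.399999976158142, -1.899999976158142], 1), ((228, 223), [-0.800000011920929, -3.0], 1), ((237, 184), [-1.399999976158142, -2.799999952316284], 1)]
px per 10mm z at hole [-0.14 -2.7 ]
```

```bash
python3 m.py 16 wrist scene side | grep -E "red|wrist|scene|side"
python3 - <<'E'
from h import *
import pickle
np.set_printoptions(precision=1,suppress=True)
d=pickle.load(open('c16.pkl','rb'))
for n in d:
    print(n,'pad/tip expected px',proj(d[n],[455,-65,46]),proj(d[n],ctrl.observe()['tool_pos']+[0,0,-17]), 'rear corners',proj(d[n],[422,-62,6]),proj(d[n],[487,-63,6]),'toe',proj(d[n],[427,163,6]))
E
```

```text
wrist (array([458.2,   9. , 203. ]), array([-0. , -0.3, -1. ]))
red 20577.5 [(241, 0, 420, 72), (242, 15, 420, 66), (255, 34, 426, 57), (269, 252, 425, -60), (281, 251, 432, -59), (281, 239, 433, -51), (275, 233, 429, -48), (279, 226, 432, -43), (303, 229, 446, -46), (300, 10, 449, 67), (336, 12, 467, 66), (335, 228, 465, -45), (351, 229, 475, -46), (360, 225, 480, -44), (365, 233, 483, -49), (358, 239, 479, -52), (358, 252, 479, -61), (371, 252, 487, -61), (381, 28, 489, 58), (390, 13, 493, 65), (391, 0, 494, 70)]
scene (array([ -260.6, -1162. ,   973.6]), array([ 0.5,  0.7, -0.5]))
red 598.5 [(245, 241, 426, 159), (281, 276, 421, -65), (298, 269, 481, -64), (290, 266, 470, -38), (276, 251, 478, 54), (273, 255, 459, 41), (258, 243, 455, 125), (256, 233, 480, 180)]
red 348.0 [(211, 31, 1672, 2883), (206, 31, 1640, 2904), (201, 40, 1482, 2664), (202, 65, 1202, 2071), (219, 45, 1523, 2463)]
side (array([  -18.1, -1392.8,   786. ]), array([ 0.4,  0.8, -0.4]))
red 318.5 [(256, 238, 426, 148), (275, 265, 424, -69), (291, 262, 480, -69), (286, 260, 470, -50), (290, 257, 490, -35), (282, 256, 467, -18), (271, 241, 469, 104), (266, 239, 457, 127), (263, 243, 437, 100)]
wrist pad/tip expected px [318.1 287.6] [319.6 283.6] rear corners [264.4 255.8] [371.2 255.3] toe [ 238.1 -257. ]
scene pad/tip expected px [290.8 261.1] [291.6 265. ] rear corners [280.9 275.4] [299.4 268.2] toe [244.5 240.3]
side pad/tip expected px [283.3 252.1] [283.9 255.9] rear corners [273.7 264.2] [292.3 260.8] toe [255.2 236.3]
```

Emit:
apply_moves(steps=[{"travel": [0, 0, 0.01], "yaw": 0, "grip": 0}, {"travel": [0, 0, 0.02], "yaw": 0, "grip": 0}, {"travel": [0, 0, 0.03], "yaw": 0, "grip": 0}, {"travel": [0, 0, 0.03], "yaw": 0, "grip": 0}, {"travel": [0, 0, 0.03], "yaw": 0, "grip": 0}])

```text
t: 15.15
tool_pos: [455.6, -68.6, 47.7]
tool_rot: [-180.0, 0.1, 88.9]
ft_force: [-0.1, -2.2, 7.0]
opening: 0.5
finger_force: 3.3
```

Emit:
apply_moves(steps=[{"travel": [0, 0, 0.01], "yaw": 0, "grip": 0}, {"travel": [0, 0, 0.02], "yaw": 0, "grip": 0}, {"travel": [0, 0, 0.03], "yaw": 0, "grip": 0}, {"travel": [0, 0, 0.04], "yaw": 0, "grip": 0}, {"travel": [0, 0, 0.04], "yaw": 0, "grip": 0}])

```text
t: 15.65
tool_pos: [455.6, -68.8, 43.7]
tool_rot: [180.0, 0.1, 88.9]
ft_force: [0.9, -1.6, 7.5]
opening: 0.8
finger_force: 3.7
```

```bash
python3 mot.py 17 | grep -v -E "^1[01] "
python3 - <<'E'
from h import *
im=[cv2.imread('pics/wrist%s.png'%k) for k in('11','16')]
c=cap('wrist','wrist17.png')
E
```

```text
15.65 [455.62 -68.77  43.68] [180.     0.08  88.88] [ 0.93 -1.57  7.47]
17 [((246, 213), [-0.6000000238418579, -3.4000000953674316], 1), ((239, 199), [-1.2000000476837158, -3.5999999046325684], 1), ((255, 226), [-1.600000023841858, -4.800000190734863], 1), ((229, 181), [-1.100000023841858, -2.5999999046325684], 1), ((214, 178), [-0.8999999761581421, -2.0], 1), ((211, 206), [-1.2999999523162842, -2.0999999046325684], 1), ((228, 223), [-0.8999999761581421, -3.299999952316284], 1), ((237, 184), [-1.5, -3.200000047683716], 1)]
px per 10mm z at hole [-0.14 -2.7 ]
```

Emit:
apply_moves(steps=[{"travel": [0, 0, 0.01], "yaw": 0, "grip": 0}, {"travel": [0, 0, 0.02], "yaw": 0, "grip": 0}, {"travel": [0, 0, 0.03], "yaw": 0, "grip": 0}, {"travel": [0, 0, 0.04], "yaw": 0, "grip": 0}, {"travel": [0, 0, 0.05], "yaw": 0, "grip": 0}])

```text
t: 16.3
tool_pos: [455.7, -68.8, 39.2]
tool_rot: [180.0, 0.1, 88.9]
ft_force: [0.3, -2.1, 19.0]
opening: 0.2
finger_force: 10.0
```

```bash
python3 mot.py 18 | grep -v -E "^1[01] "
python3 - <<'E'
from h import *
# pad mask: dark blob between red base plates in wrist frames: print dark rows along column 300/340
for k in('9','11','16','17'):
    g=cv2.cvtColor(cv2.imread('pics/wrist%s.png'%k),cv2.COLOR_BGR2GRAY)
    print(k,[int(x) for x in g[190:300:6,322]])
E
```

```text
16.3 [455.7  -68.75  39.16] [179.97   0.08  88.88] [ 0.3  -2.06 19.  ]
18 [((246, 213), [-0.6000000238418579, -3.5], 1), ((239, 199), [-1.399999976158142, -3.799999952316284], 1), ((255, 226), [-1.600000023841858, -5.099999904632568], 1), ((229, 181), [-1.2000000476837158, -2.700000047683716], 1), ((214, 178), [-0.800000011920929, -2.299999952316284], 1), ((211, 206), [-1.0, -2.0], 1), ((228, 223), [-0.8999999761581421, -3.5999999046325684], 1), ((237, 184), [-1.600000023841858, -3.4000000953674316], 1)]
px per 10mm z at hole [-0.14 -2.7 ]
9 [251, 251, 252, 55, 55, 60, 58, 55, 49, 58, 63, 59, 40, 35, 30, 38, 39, 37, 34]
11 [254, 254, 254, 254, 254, 254, 254, 254, 55, 64, 52, 66, 62, 54, 38, 37, 39, 29, 31]
16 [253, 252, 253, 253, 253, 253, 253, 252, 60, 56, 56, 65, 58, 57, 56, 35, 29, 33, 36]
17 [253, 252, 252, 252, 252, 252, 252, 252, 55, 62, 59, 61, 56, 63, 65, 39, 32, 27, 31]
```

Force has now jumped to 19 N, which suggests a stop. I'll check the handle angle from the pad's front edge in the wrist image.

Run:
```python
from h import *
np.set_printoptions(precision=1,suppress=True)
c=cap('wrist','wrist18.png');g=cv2.cvtColor(c['pixels'],cv2.COLOR_BGR2GRAY).astype(int)
s=ctrl.observe();print(s['tool_pos'],s['ft_force'])
for u in(316,320,324): 
    col=g[180:275,u];print(u,180+np.argmin(np.diff(col)))
hs=c['pixels']
m=g[262];print('dark span row262',[int(x) for x in m[285:355:4]])
for th in(0.40,0.48,0.52,0.55,0.60,0.73):
    f=np.radians(30.7)-th
    p=[456,70.6-104*np.cos(f),48+104*np.sin(f)];L=[456-18,p[1],p[2]];R=[474,p[1],p[2]]
    print(th,p[1:],proj(c,p),proj(c,L)[0],proj(c,R)[0])
```

```text
[455.7 -68.8  39.4] [-0.  -2.9 16.2]
316 237
320 237
324 237
dark span row262 [52, 59, 63, 56, 51, 57, 60, 60, 56, 61, 57, 66, 58, 60, 57, 58, 59, 39]
0.4 [np.float64(-32.44228113329426), np.float64(62.08148780659035)] [317.9 241.6] 272.4480997579195 363.4930128291305
0.48 [np.float64(-33.238039443676215), np.float64(53.80185871023613)] [318.2 237.4] 275.2399023559005 361.1446024035127
0.52 [np.float64(-33.38699255445539), np.float64(49.64480378150179)] [318.3 234.9] 276.4910602645637 360.07018544658655
0.55 [np.float64(-33.38953862942269), np.float64(46.524921819086494)] [318.3 232.9] 277.37168755244994 359.3042952907815
0.6 [np.float64(-33.185855602396956), np.float64(41.32945452917005)] [318.4 229.3] 278.73695957141615 358.0987809936731
0.73 [np.float64(-31.44536907900553), np.float64(27.931550893765074)] [318.5 218.5] 281.7541910813121 355.3343685297261
```

Run:
```python
from h import *
np.set_printoptions(precision=1,suppress=True)
c=cap('wrist');p=c['pixels'];hsv=cv2.cvtColor(p,cv2.COLOR_BGR2HSV)
red=(cv2.inRange(hsv,(0,150,60),(8,255,255))|cv2.inRange(hsv,(172,150,60),(180,255,255)))>0
for r in(240,243,246,249,252):
    u=np.nonzero(red[r])[0];a=u[u<318].max() if (u<318).any() else -1;b=u[u>318].min() if (u>318).any() else -1
    w=b-a-1;res=[]
    for z in(35,46,54,62): res.append((z,round(float(onz(c,b-.5,r,z)[0]-onz(c,a+.5,r,z)[0]),1)))
    print(r,a,b,w,res)
K=np.array(c['intrinsics']);print(K[0,0],ray(c,320,240)[0])
# pad rear/top contact: tool-frame depth for frame 9 calibration
q=cv2.imread('pics/wrist9.png');print([int(x) for x in cv2.cvtColor(q,cv2.COLOR_BGR2GRAY)[215,285:365:3]])
print(cv2.imwrite('pics/w19.png',p))
```

```text
240 273 366 92 [(35, 43.9), (46, 40.8), (54, 38.6), (62, 36.3)]
243 275 363 87 [(35, 41.6), (46, 38.7), (54, 36.6), (62, 34.5)]
246 280 358 77 [(35, 36.9), (46, 34.4), (54, 32.5), (62, 30.6)]
249 280 359 78 [(35, 37.5), (46, 34.9), (54, 33.0), (62, 31.1)]
252 280 359 78 [(35, 37.6), (46, 35.0), (54, 33.1), (62, 31.2)]
343.97325226496565 [458.2   8.8 191.7]
[79, 73, 97, 71, 32, 52, 56, 56, 59, 55, 63, 57, 65, 57, 53, 55, 54, 60, 56, 55, 60, 52, 27, 97, 92, 69, 80]
True
```

Pad width (35.0 mm at z = 46) and front-edge row both match the handle at its lower stop, and the pump's lug-end feet are up about 13 mm. The jack is flat and the press holds at about 16 N, so I'm handing it in.

```bash
python3 -c "
from bench import ticket;print(ticket.job_done())"
```

```text
the job is handed in; nothing more can be done
None
```

I handed the job in with the jack flat under the lug, the handle held at its lower stop at about 16 N, and both lug-end feet raised about 13 mm; these figures are my own estimates from the camera images and force readings, and the hand-in gave no verdict.

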